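# Change the fume filter: clear the cartons, lift the flap, draw the filter and show it

## Robot

A 6-joint arm with a two-finger parallel gripper is mounted at the origin on the work surface. World frame = base frame: x ahead of the robot, y to its left, z up, the work surface at z = 0. Lengths are in m, angles in rad, forces in N, time in s.
With the tool pointing down it reaches from about 0.35 to 0.975 m from the base axis. Payload 4.9 kg.
Tool frame: the origin (TCP) lies midway between the tips of the shut fingers; the grasp point (between the pads) lies 19 mm behind it; z points along the fingers, y is the direction in which the jaws open and shut (so a half turn about z gives the same grasp; the last joint's range is limited). The gripper opens to 85 mm and grips with 20 to 120 N. Pads are 22 mm wide; open, the fingers measure 114 mm over their backs; the gripper's body (76 mm by 85 mm) begins 54 mm behind the grasp point. The pads swing forward as they close: fully open they stand 13 mm farther back than shut.
Start: joints at [-1.314, 0.053, 1.613, -0, 1.476, -0.119], TCP at [0.229, -0.581, 0.231] pointing down, gripper open.
Joint ranges: [-3.01, 3.01], [-1.01, 2.22], [0.06, 2.58], [-1.02, 4.17], [0.09, 2.62], [-3.14, 3.14]. Speed limits (rad/s): [2.57, 2.57, 3.14, 3.14, 3.14, 3.14].

## Interface

Orientations are given as a unit quaternion [w, x, y, z].
In Python, from plant import manip, cams gives the robot as it stands.
- The arm moves only by the tool jog_arm, never from a script. Its argument "targets" is a list of rows, each a list of 4 numbers: the shift along the tool's x, y, z in m, then the turn about the tool's z in degrees. A call has 1 to 5 rows; each row is the pose to reach, as a shift and turn from the pose commanded when the call began, along the tool's axes at that moment; what a row does not reach only later rows make up. A row lasts 1/12 s, in which the tool goes at most 41.7 mm and 7.16 degrees, less where a joint would pass 70% of its speed; a pose out of reach is approached as far as the arm can. A call with a gripper value outside its range is refused whole. "fingers" is the opening, from 0 (shut) to 1 (fully open), set as the call begins (left out, the last holds). The fingers move at their own pace and stop on an object; the grip force is fixed at half the most. Time passes only in rows, so rows that repeat a pose let the fingers close. It gives the time, the measured TCP pose, the force and the opening at its end, in the units of the state.
- manip.state(): the state, without advancing time (a new reading comes with each control period).
- cams.grab_frame(name): name is "scene" or "top" or "wrist"; returns the picture (420x560x3 uint8, red, green, blue); there is no depth.
- cams.get_calibration(name): a dict with "camera_matrix" (3x3 intrinsics, pixels), "cam_to_world" (4x4, takes a point from camera to world coordinates). Camera axes: x right, y up, looking along -z (the intrinsics and any distortion apply to the point x, -y, -z); pixel columns grow to the right and rows downward; lengths in m; the calibration is good to about 2 mm. A picture is of the moment at which its call begins: read the wrist's pose just before it. get_calibration takes no time and is no camera call; for the wrist camera it gives the pose at the moment of the call.
- manip.job_done(): hands the job in, once; it reports no verdict.
The state is a dict: "time": time; "joint_pos": joint angles; "joint_vel": joint speeds; "joint_efforts": joint torques, N m; "tool_pos": TCP position; "tool_rot": TCP orientation; "contact_force": force on the tool from outside, world axes, zero at the start; "ft_torque": the same for the moment, N m; "gripper_width": opening from 0.0 (shut) to 1.0 (fully open).
Only numpy, scipy, OpenCV 4.12 (cv2) and the standard library are available. Lean on these libraries where they do the work, as an engineer would, in place of code of your own. Each camera call takes 0.05 s, during which the arm holds its last target. There are 200 camera calls.

## Task

Two cartons lie on the blue flap of the fume filter unit: stack both squarely, one on top of the other, on the carton with the green band that stands on the bench, without shifting that one. Then swing the flap up until it stands nearly upright, draw out the filter plate with the red tab, leaving the plate with the black tab in its slot and the tape roll, jar and marker where they are. Finish while still holding the red-tabbed filter upright, a few centimetres clear above the middle of the lit inspection pad; do not put it down or let it go.

Things in the scene. Friction and masses are not known exactly. Their poses are not given: they have to be found in the camera images.
- unit: Fixed fume filter unit, white box, blue sides, 180 (x) x 240 (y) x 130 high, walls 5. Origin: centre of underside; x from its vented front (robot side) to its hinge side. Under the flap: open well with a grey deck 70 above the bench with two slots, each 17 (x) x 110 (y), floor 5 above the bench, centred at x -20, y +60 and -60, a plate standing in each. Duct stub (dia 70, 30 long) on far face.
- flap (a joint): Opening angle of the blue flap, rad: 0 closed (flat), 1.57 upright, 1.8 the stop. Panel 180 x 240 x 8 covering the unit's whole top, hinged along the unit's far (+x) upper edge; the near edge rises as it opens. Stiff hinge: the flap stays at any angle where it is left; about 4 N at the handle moves it. 0.2 kg.
- flap_hinge (a point): Middle of the flap's hinge line, on the flap's underside, 90 from the unit's centre in +x and 130.5 above the bench. The hinge axis is the unit's y axis. This frame turns with the flap.
- flap_handle (a point): Middle of the flap's black handle bar: round, dia 10, 100 long, parallel to the hinge, axis 30 above the flap's upper face (posts at both ends), 30 from the near edge. From the hinge point it lies 150 towards the near edge and 38 off the underside, so it travels on an arc of radius 155 about the hinge.
- filter: The wanted filter plate: brown frame with white pleats and a RED tab. Plate 12 thick (x) x 100 wide (y) x 80 high; the tab stands on the middle of its top edge, 10 thick x 40 wide x 31 high, top at 111. Stands on edge in one of the two slots, either one. Origin: centre of its bottom edge, z up towards the tab. 0.13 to 0.25 kg.
- filter_tab (a point): Point in the middle of the red tab, 98 above the filter's bottom edge.
- charcoal: The plate in the other slot, grey with a BLACK tab, of the same shape and size as the filter. To be left in its slot. Origin: centre of its bottom edge.
- carton_base: Closed carton with a GREEN band round it standing on the bench, 80 (x) x 60 (y) x 40 high. Origin: centre of its underside. About 0.15 kg, loose.
- carton_a: Closed carton with a BLUE band lying on the flap (bench height 138.5), same size 80 (x) x 60 (y) x 40. Origin: centre of its underside.
- carton_b: Closed carton with an ORANGE band lying on the flap beside the other, same size 80 (x) x 60 (y) x 40. Origin: centre of its underside.
- pad: Lit inspection pad fixed to the bench: black square frame with a bright white face, 150 x 150 x 12. Origin: centre of its underside. It lies on the left or the right of the unit, the green carton on the other side.
- tape: Roll of masking tape lying flat, dia 100, 48 high. Leave alone.
- jar: Glass jar with yellow cap, dia 70, 110 high. Leave alone.
- marker: Marker pen lying on the bench, 135 x 15 x 15. Origin: underside, about the middle. Leave alone.
Mind the look-alikes: they are no part of the job. Leave any turquoise look-alike of the carton_b alone.

How it is judged:
By the outcome, as a careful person would: the job done as asked, in the order asked, and still so for the second after the job is handed in, while the arm keeps its last pose, push and grip.
It also fails if it takes over 72 s, if anything falls off the work surface, if the arm or the gripper's body presses on something with over 40 N, if the wrist force passes 120 N, or if a joint passes its speed limit or range.

## Working session

There is one attempt and no reset: what is moved stays moved. The work goes in short steps, Python scripts to look and compute and a tool call to move; the robot and the scene stay as the last step left them, time stands still between calls to the robot, and variables do not carry over. Pictures are saved under pics/ and viewed, about 8 in all and at most 12, crops included, and the job is handed in when it is done.

Besides the shell and the picture viewer there is one more tool, called after ">>>" in YAML: its name, and indented under it one key for each argument. jog_arm: Moves the arm, as the interface text tells. Its arguments: {"type":"object","properties":{"targets":{"type":"array"},"fingers":{"type":"number"}},"required":["targets"]}

```bash
ls; mkdir -p pics
python3 - <<'E'
from plant import manip, cams
import cv2,numpy as np
print(manip.state())
for n in("scene","top"):
    f=cams.grab_frame(n); cv2.imwrite(f"pics/{n}0.png",f[:,:,::-1])
    c=cams.get_calibration(n); print(n,c)
a=[cv2.imread(f"pics/{n}0.png") for n in("scene","top")]
E
```

```text
pics
{'time': 0.0, 'joint_pos': array([-1.31402164e+00,  5.33400492e-02,  1.61432329e+00, -1.68406326e-06,
        1.47601056e+00, -1.19017898e-01]), 'joint_vel': array([ 0.0012577 ,  0.00036161, -0.00092886,  0.00014977,  0.00021592,
        0.00219828]), 'joint_efforts': array([-1.21643821e-03, -3.93693924e+01, -3.70175028e+01, -1.48644267e-04,
        7.16950977e-03, -7.68500740e-06]), 'tool_pos': array([ 0.22920743, -0.58076779,  0.23005595]), 'tool_rot': array([-1.03809791e-03,  9.82398819e-01,  1.86792605e-01, -7.24559656e-05]), 'contact_force': array([ 0.78763949, -0.29566025,  0.37673937]), 'ft_torque': array([-0.01076637, -0.00802992, -0.07481366]), 'gripper_width': 0.9973926345390519}
scene {'camera_matrix': array([[447.86466074,   0.        , 274.13681787],
       [  0.        , 447.86466074, 208.50636747],
       [  0.        ,   0.        ,   1.        ]]), 'cam_to_world': array([[-0.77636631, -0.50914638,  0.37151758,  0.98404821],
       [ 0.63023898, -0.63399553,  0.44816124,  0.51179562],
       [ 0.00736081,  0.58208215,  0.81309667,  1.03120051],
       [ 0.        ,  0.        ,  0.        ,  1.        ]])}
top {'camera_matrix': array([[433.19170578,   0.        , 270.11956881],
       [  0.        , 433.19170578, 213.74032415],
       [  0.        ,   0.        ,   1.        ]]), 'cam_to_world': array([[ 2.02481320e-02,  9.97377697e-01, -6.94819619e-02,
         5.09466541e-01],
       [-9.99793773e-01,  2.03073758e-02,  1.46331705e-04,
        -6.29866547e-03],
       [ 1.55694429e-03,  6.94646700e-02,  9.97583197e-01,
         1.25719588e+00],
       [ 0.00000000e+00,  0.00000000e+00,  0.00000000e+00,
         1.00000000e+00]])}
```

View pics/top0.png

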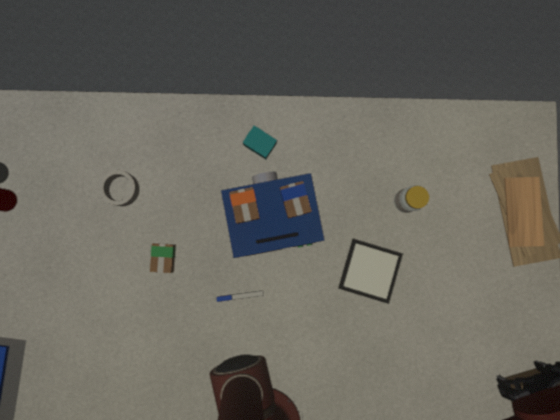

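View pics/scene0.png

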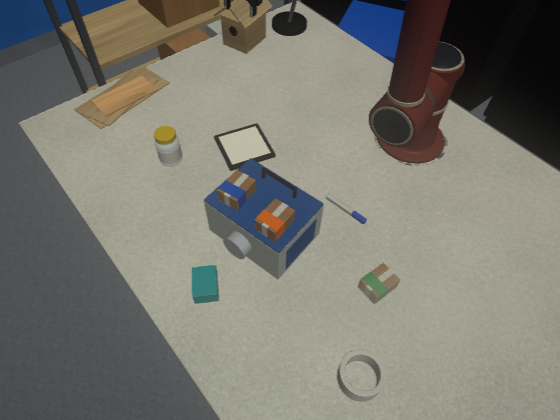

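The top view shows the unit at about (270,215), the orange carton at (245,204), the blue carton at (296,198), the green carton at (162,257) and the pad at (371,271). The turquoise look-alike is at (260,142), the tape at (121,188), the jar at (413,198) and the marker at (240,296).
Possible mix-ups: for carton_b there is orange (245,204) against turquoise (260,142), and I choose orange. For carton_a, blue (296,198). For the base, green (162,257). I'll check this in one crop and measure.

```bash
cat > h.py <<'E'
from plant import manip, cams
import cv2, numpy as np
def ray(c,uv):
    K,T=np.array(c["camera_matrix"]),np.array(c["cam_to_world"])
    uv=np.atleast_2d(uv).astype(float)
    d=np.c_[(uv[:,0]-K[0,2])/K[0,0],-(uv[:,1]-K[1,2])/K[1,1],-np.ones(len(uv))]@T[:3,:3].T
    return T[:3,3],d
def onz(c,uv,z):
    o,d=ray(c,uv); return o+d*((z-o[2])/d[:,2])[:,None]
def pix(c,P):
    K,T=np.array(c["camera_matrix"]),np.array(c["cam_to_world"])
    q=(np.atleast_2d(P)-T[:3,3])@T[:3,:3]; return np.c_[K[0,0]*q[:,0]/-q[:,2]+K[0,2],K[1,1]*q[:,1]/q[:,2]+K[1,2]]
def mask(im,lo,hi,box=None):
    m=cv2.inRange(cv2.cvtColor(im,cv2.COLOR_RGB2HSV),np.array(lo),np.array(hi))
    if box is not None:
        k=np.zeros_like(m);x0,y0,x1,y1=box;k[y0:y1,x0:x1]=1;m=m*k
    return m
def big(m):
    return max(cv2.findContours(m,cv2.RETR_EXTERNAL,cv2.CHAIN_APPROX_NONE)[0],key=cv2.contourArea)
def rect(c,cnt,z):
    P=onz(c,cnt[:,0,:],z)[:,:2]; (x,y),(w,h),a=cv2.minAreaRect((P*1000).astype(np.float32)); return np.round([x,y,w,h,a],1)
E
python3 - <<'E'
from h import *
im=cv2.imread("pics/top0.png"); 
cv2.imwrite("pics/crop1.png",cv2.resize(im[125:310,140:340],None,fx=3.2,fy=3.2,interpolation=cv2.INTER_CUBIC))
f=im[:,:,::-1].copy(); c=cams.get_calibration("top")
for n,lo,hi,box,z in [("flap",(105,120,40),(125,255,255),(200,160,340,270),.1385),("orange",(3,180,120),(15,255,255),(220,170,270,230),.1785),("green",(45,80,40),(85,255,255),(140,230,190,280),.04),
  ("padwhite",(0,0,150),(180,80,255),(335,235,410,305),.012),("brownG",(0,60,30),(100,255,255),(140,230,190,280),.04)]:
    try:
        k=big(mask(f,lo,hi,box)); print(n,rect(c,k,z),cv2.boundingRect(k),cv2.contourArea(k))
    except Exception as e: print(n,e)
E
```

```text
flap [583.8 -11.4 175.2 233.   12. ] (222, 175, 101, 82) 4912.0
orange [623.3  63.1  26.2  54.4  12.8] (231, 191, 24, 14) 181.0
green [482.4 293.7  62.5  28.7  87.6] (151, 246, 23, 12) 200.5
padwhite [ 439.1 -296.   117.3  117.9   74.1] (346, 245, 50, 52) 1591.5
brownG [465.2 293.4  65.8  79.1  87.6] (150, 243, 25, 30) 488.0
```

View pics/crop1.png

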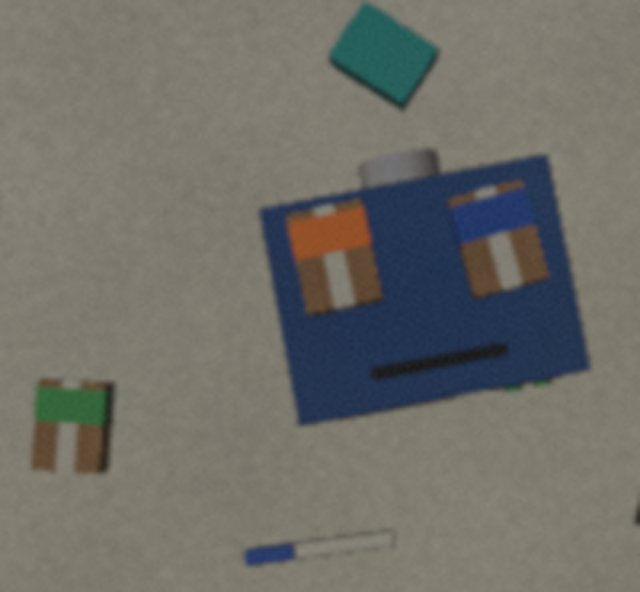

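The crop confirms the choice: orange carton at crop (340,257), blue at (500,240), green at (70,425). The turquoise box at (385,55) has no band and stays put. Moving over the unit for a wrist view.

>>> jog_arm:
  targets:
    - [0.0255,-0.021,-0.0085,0]
    - [0.051,-0.042,-0.017,0]
    - [0.0765,-0.063,-0.0255,0]
    - [0.102,-0.084,-0.034,0]
    - [0.1275,-0.105,-0.0425,0]
  fingers: 1

```text
time: 0.52
tool_pos: [0.3097, -0.4353, 0.2735]
tool_rot: [-0.001, 0.982, 0.187, -0.0]
contact_force: [-0.5, -0.4, 0.2]
gripper_width: 1.003
```

>>> jog_arm:
  targets:
    - [0.0255,-0.021,-0.0085,0]
    - [0.051,-0.042,-0.017,0]
    - [0.0765,-0.063,-0.0255,0]
    - [0.102,-0.084,-0.034,0]
    - [0.1275,-0.105,-0.0425,0]

```text
time: 0.93
tool_pos: [0.3898, -0.2907, 0.3162]
tool_rot: [-0.0, 0.982, 0.187, -0.0]
contact_force: [-0.4, -0.8, 0.3]
gripper_width: 1.001
```

>>> jog_arm:
  targets:
    - [0.0255,-0.021,-0.0085,0]
    - [0.051,-0.042,-0.017,0]
    - [0.0765,-0.063,-0.0255,0]
    - [0.102,-0.084,-0.034,0]
    - [0.1275,-0.105,-0.0425,0]

```text
time: 1.35
tool_pos: [0.4699, -0.1463, 0.3588]
tool_rot: [-0.0, 0.982, 0.187, -0.0]
contact_force: [0.6, -0.3, -0.1]
gripper_width: 1.001
```

>>> jog_arm:
  targets:
    - [0.0255,-0.021,-0.0085,2]
    - [0.051,-0.042,-0.017,4]
    - [0.0765,-0.063,-0.0255,6]
    - [0.102,-0.084,-0.034,8]
    - [0.1275,-0.105,-0.0425,10.5]

```text
time: 1.77
tool_pos: [0.55, -0.0018, 0.4011]
tool_rot: [-0.0, 0.995, 0.095, -0.0]
contact_force: [0.7, 0.0, 0.4]
gripper_width: 1.0
```

Run:
```python
from h import *
c=cams.get_calibration("wrist"); f=cams.grab_frame("wrist"); cv2.imwrite("pics/w1.png",f[:,:,::-1])
np.save("w1c.npy",c,allow_pickle=True); print(c["cam_to_world"].round(3),c["camera_matrix"].round(1),[k for k in c])
```

```text
[[ 0.191  0.932  0.309  0.631]
 [-0.982  0.181  0.06   0.014]
 [ 0.    -0.315  0.949  0.545]
 [ 0.     0.     0.     1.   ]] [[309.7   0.  282.8]
 [  0.  309.7 211. ]
 [  0.    0.    1. ]] ['camera_matrix', 'cam_to_world']
```

View pics/w1.png

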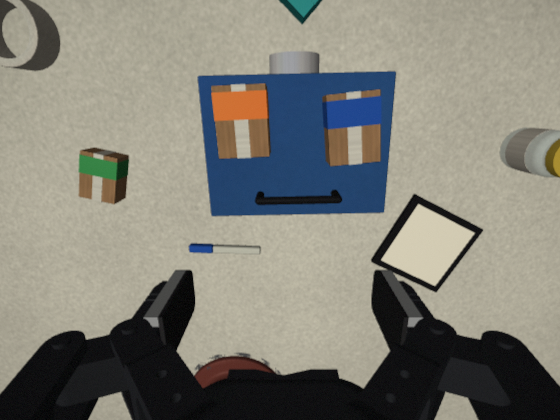

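The wrist view shows orange at (240,121), blue at (353,127), green at (103,175), the handle bar at (298,199), the flap with corners (198,75)–(395,72)–(384,212)–(211,215), and the pad at (427,242).

Run:
```python
from h import *
c=np.load("w1c.npy",allow_pickle=True).item(); f=cv2.imread("pics/w1.png")[:,:,::-1].copy()
hsv=cv2.cvtColor(f,cv2.COLOR_RGB2HSV)
print("flap",hsv[180,300],"bband",hsv[112,353],"brown",hsv[145,340],"white",hsv[145,354],"shadow",hsv[150,320])
S=lambda n,m,z:print(n,rect(c,big(m),z),cv2.boundingRect(big(m)))
fl=mask(f,(100,120,20),(125,255,255)); 
S("flap",mask(f,(100,120,20),(125,255,255),(190,60,400,220)),.1385)
S("orange",mask(f,(3,180,120),(15,255,255),(200,76,280,165)),.1785)
bright=mask(f,(100,120,int(hsv[112,353,2])-30),(125,255,255),(315,80,390,175)); S("bband",bright,.1785)
nb=cv2.bitwise_not(fl)
def box(m,b): k=np.zeros_like(m);x0,y0,x1,y1=b;k[y0:y1,x0:x1]=m[y0:y1,x0:x1];return k
S("O all",box(nb,(205,80,280,168)),.1785)
S("B all",box(nb|bright,(315,80,388,175)),.1785)
S("G all",mask(f,(0,70,20),(90,255,255),(70,140,140,210)),.04)
S("G band",mask(f,(45,80,30),(90,255,255),(70,140,140,210)),.04)
S("pad",mask(f,(0,0,0),(180,255,70),(360,190,490,295)),.012)
S("padw",mask(f,(0,0,150),(180,90,255),(360,190,490,295)),.012)
S("handle",mask(f,(0,0,0),(180,255,50),(250,185,350,210)),.1735)
for n,uv in dict(flap=[(198,75),(395,72),(384,212),(211,215)]).items(): print(n,(onz(c,uv,.1385)*1000).round(1)[:,:2].tolist())
big4=cv2.resize(np.hstack([f[75:175,195:295],f[75:175,310,None].repeat(1,1),f[75:175,310:395],f[130:230,65:145]])[:,:,::-1],None,fx=3,fy=3,interpolation=cv2.INTER_CUBIC)
cv2.imwrite("pics/w1crop.png",big4)
```

```text
flap [106 175 108] bband [110 193 144] brown [ 15 124 128] white [ 23  29 184] shadow [107 168 109]
flap [586.3 -13.3 178.2 237.8  12.2] (198, 72, 197, 144)
orange [625.2  61.5  29.7  60.2  13.3] (212, 90, 56, 31)
bband [643.  -67.7  30.   65.6  16.7] (326, 95, 60, 34)
O all [607.6  57.5  82.2  63.5  13. ] (211, 83, 60, 76)
B all [624.7 -70.6  82.8  70.1  16.2] (322, 89, 64, 78)
G all [469.9 286.1  77.9  88.1  88.1] (79, 148, 50, 56)
G band [484.1 285.   34.9  81.    4.5] (79, 155, 50, 25)
pad [ 412.5 -288.2  152.7  209.5   74.4] (372, 195, 111, 100)
padw [ 444.  -303.2  213.3  270.    11. ] (360, 190, 130, 105)
handle [531.6 -24.8  16.1 107.4  12.6] (255, 190, 87, 15)
flap [[649.1, 121.5], [697.6, -110.9], [524.1, -149.7], [474.1, 84.8]]
```

View pics/w1crop.png

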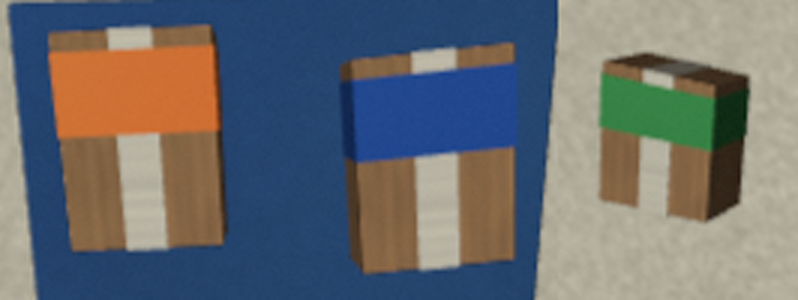

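Run:
```python
from h import *
c=np.load("w1c.npy",allow_pickle=True).item(); t=cams.get_calibration("top")
def quad(n,c,q,z):
    P=onz(c,q,z)[:,:2]*1000; TL,TR,BR,BL=P
    e=lambda a,b:(np.linalg.norm(a-b).round(1))
    ang=lambda v:np.degrees(np.arctan2(v[1],v[0])).round(1)
    print(n,P.mean(0).round(1),"w",e(TL,TR),e(BL,BR),"l",e(TL,BL),e(TR,BR),"yaw",ang(TL-BL),ang(TR-BR),ang(TL-TR)-90,ang(BL-BR)-90)
quad("O",c,[(211.3,86),(265,83.7),(267.5,157),(219,158.7)],.1785)
quad("B",c,[(326.7,95.3),(380.3,89.3),(380.3,161),(329.7,165.7)],.1785)
quad("G",c,[(79.3,153),(117.7,161.5),(115.3,203.7),(79.3,197.7)],.04)
s=lambda L:[(x/3.2+140,y/3.2+125) for x,y in L]
quad("Otop",t,s([(286,213),(364,200),(382,300),(308,314)]),.1785)
quad("Btop",t,s([(448,198),(525,181),(550,279),(474,297)]),.1785)
quad("Gtop",t,s([(38,379),(105,379),(103,472),(33,469)]),.04)
# pad
f=cv2.imread("pics/top0.png")[:,:,::-1].copy()
```

```text
O [606.8  57.8] w 59.1 57.3 l 79.8 80.1 yaw 13.4 12.1 13.299999999999997 13.0
B [624.6 -70.9] w 59.2 59.9 l 78.8 79.5 yaw 16.1 16.7 17.0 16.299999999999997
G [462.4 293.8] w 61.3 60.1 l 76.7 73.7 yaw -0.7 -1.7 -2.0 0.7999999999999972
Otop [604.7  57.5] w 61.9 58.6 l 81.1 79.7 yaw 13.7 11.4 10.700000000000003 11.900000000000006
Btop [621.5 -70.5] w 61.9 61.0 l 80.3 79.4 yaw 15.7 15.1 13.700000000000003 14.5
Gtop [464.9 293.8] w 58.6 61.1 l 78.3 80.9 yaw -0.9 0.8 1.2000000000000028 -1.2999999999999972
```

>>> jog_arm:
  targets:
    - [-0.009,-0.0315,0.01,0]
    - [-0.018,-0.063,0.02,0]
    - [-0.0275,-0.0945,0.03,0]
    - [-0.037,-0.126,0.04,0]
    - [-0.046,-0.1575,0.05,0]

```text
time: 2.23
tool_pos: [0.4733, 0.1434, 0.3503]
tool_rot: [-0.0, 0.995, 0.096, -0.0]
contact_force: [0.7, 1.0, 0.6]
gripper_width: 1.001
```

>>> jog_arm:
  targets:
    - [-0.009,-0.0315,0.01,2]
    - [-0.018,-0.063,0.02,5]
    - [-0.0275,-0.0945,0.03,7]
    - [-0.037,-0.126,0.04,10]
    - [-0.046,-0.1575,0.05,12]

```text
time: 2.65
tool_pos: [0.3978, 0.2892, 0.3004]
tool_rot: [0.0, 1.0, -0.01, -0.0]
contact_force: [0.7, 0.2, 0.3]
gripper_width: 1.001
```

Run:
```python
from h import *
c=cams.get_calibration("wrist"); f=cams.grab_frame("wrist"); 
np.save("w2c.npy",c,allow_pickle=True); print(c["cam_to_world"].round(3)); s=manip.state();print(s['tool_pos'],s['tool_rot'])
cv2.imwrite("pics/w2.png",f[:,:,::-1])
uv=pix(c,[[.4645,.294,.04]])[0].round().astype(int);x,y=uv;x0,y0=max(x-75,0),max(y-75,0);print(x0,y0)
cv2.imwrite("pics/w2crop.png",cv2.resize(f[y0:y0+150,x0:x0+150,::-1],None,fx=4,fy=4,interpolation=cv2.INTER_CUBIC))
```

```text
[[-0.018  0.949  0.314  0.48 ]
 [-1.    -0.018 -0.005  0.288]
 [ 0.001 -0.314  0.949  0.444]
 [ 0.     0.     0.     1.   ]]
[0.39454399 0.29281539 0.29786882] [-9.55833771e-04  9.99967674e-01 -7.39151209e-03 -3.01702465e-03]
203 47
```

View pics/w2crop.png

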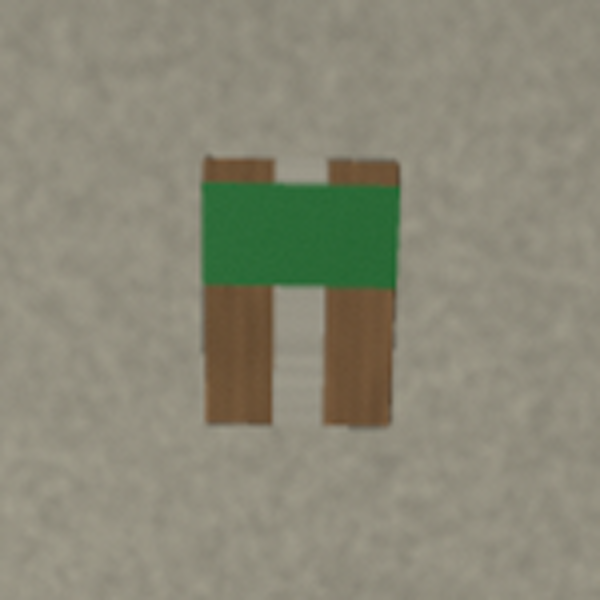

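Run:
```python
from h import *
for i in range(2):
    s=manip.state();print(s['time'],s['tool_pos'],s['tool_rot'],s['joint_vel'].round(3))
    c=cams.get_calibration("wrist"); f=cams.grab_frame("wrist")
np.save("w2c.npy",c,allow_pickle=True); print(c["cam_to_world"].round(4)); 
m=mask(f,(0,70,20),(90,255,255),(225,60,325,180)); m=cv2.morphologyEx(m,cv2.MORPH_CLOSE,np.ones((25,25)))
print(rect(c,big(m),.04),cv2.boundingRect(big(m)))
m=mask(f,(45,80,20),(90,255,255),(225,60,325,180));print(rect(c,big(m),.04),cv2.boundingRect(big(m)))
cv2.imwrite("pics/w2b.png",f[:,:,::-1])
```

```text
2.7 [0.39454399 0.29281539 0.29786882] [-9.55833771e-04  9.99967674e-01 -7.39151209e-03 -3.01702465e-03] [-0.081  0.003 -0.001 -0.058  0.04  -0.226]
2.75 [0.39604157 0.29049593 0.29855908] [ 4.66227201e-04  9.99980703e-01 -5.75553236e-03 -2.29129043e-03] [-0.067 -0.008 -0.026 -0.046  0.014 -0.076]
[[-0.0106  0.9479  0.3184  0.4792]
 [-0.9999 -0.0104 -0.0021  0.2901]
 [ 0.0014 -0.3184  0.948   0.442 ]
 [ 0.      0.      0.      1.    ]]
[465.9 294.4  59.6  79.8  87.8] (255, 84, 50, 68)
[483.8 293.7  59.7  29.5  87.8] (255, 90, 50, 27)
```

Measured the base at (0.4658, 0.2942) with yaw -2.2°. The contour is 59.6 × 79.8 mm, which matches. Going to hover above the orange carton.

>>> jog_arm:
  targets:
    - [0.025,0.0265,0.005,0]
    - [0.05,0.053,0.01,0]
    - [0.075,0.08,0.015,0]
    - [0.1,0.1065,0.02,0]
    - [0.125,0.133,0.025,0]

```text
time: 3.22
tool_pos: [0.5232, 0.1502, 0.2766]
tool_rot: [0.0, 1.0, -0.009, 0.0]
contact_force: [0.4, 0.2, -0.0]
gripper_width: 0.999
```

>>> jog_arm:
  targets:
    - [0.025,0.0265,0.004,-3]
    - [0.05,0.053,0.008,-7]
    - [0.075,0.08,0.012,-11]
    - [0.0884,0.094,0.015,-14]
    - [0.0884,0.094,0.015,-14.1]

```text
time: 3.63
tool_pos: [0.6103, 0.0525, 0.26]
tool_rot: [0.001, 0.994, 0.112, -0.001]
contact_force: [-0.4, 0.2, -0.4]
gripper_width: 1.003
```

>>> jog_arm:
  targets:
    - [0,0,0,0]
    - [0,0,0,0]

```text
time: 3.8
tool_pos: [0.6084, 0.057, 0.2615]
tool_rot: [-0.0, 0.994, 0.114, -0.0]
contact_force: [0.8, 0.8, 0.1]
gripper_width: 1.0
```

```bash
cat >> h.py <<'E'
def grab(p=None):
    c=cams.get_calibration("wrist"); f=cams.grab_frame("wrist"); s=manip.state()
    print("t",s['time'],"tcp",s['tool_pos'].round(4),"yaw",yaw(s),"F",s['contact_force'].round(1),"w",round(s['gripper_width'],3))
    if p: cv2.imwrite(p,f[:,:,::-1])
    return c,f,s
def yaw(s):
    w,x,y,z=s['tool_rot']; return round(np.degrees(2*np.arctan2(y,x)),2)
def carton(c,f,P,z,band,r=70):
    x,y=pix(c,[P])[0].astype(int); b=(max(x-r,0),max(y-r,0),min(x+r,560),min(y+r,420))
    m=mask(f,*band,b); k=big(m); print("band",rect(c,k,z),cv2.boundingRect(k))
    n=cv2.morphologyEx(mask(f,(5,75,40),(25,255,255),b)|m,cv2.MORPH_CLOSE,np.ones((31,31))); k=big(n); print("all",rect(c,k,z),cv2.boundingRect(k))
OR=((3,180,100),(15,255,255)); BL=((100,150,125),(125,255,255)); GR=((45,80,20),(90,255,255))
E
python3 - <<'E'
from h import *
c,f,s=grab("pics/w3.png")
carton(c,f,[.607,.058,.1785],.1785,OR,110)
E
```

```text
t 3.85 tcp [0.6083 0.0575 0.2618] yaw 13.11 F [ 0.2 -0.4  0.3] w 1.002
band [625.   61.9  29.3  60.3  13.1] (241, 180, 81, 38)
all [610.4  58.7  84.6  61.   13.1] (241, 163, 81, 104)
```

>>> jog_arm:
  targets:
    - [0,0,0.03,0]
    - [0,0,0.06,0]
    - [0,0,0.09,0]
    - [0,0,0.11,0]
    - [0,0,0.119,0]

```text
time: 4.27
tool_pos: [0.6059, 0.0586, 0.1387]
tool_rot: [-0.0, 0.993, 0.115, -0.003]
contact_force: [-0.9, 0.7, -0.3]
gripper_width: 1.001
```

>>> jog_arm:
  targets:
    - [0,0,0,0]
    - [0,0,0,0]
    - [0,0,0,0]
    - [0,0,0,0]
    - [0,0,0,0]
  fingers: 0

```text
time: 4.68
tool_pos: [0.6097, 0.0575, 0.1444]
tool_rot: [0.0, 0.993, 0.114, 0.002]
contact_force: [-0.1, -0.6, 1.6]
gripper_width: 0.695
```

>>> jog_arm:
  targets:
    - [0,0,-0.01,0]
    - [0,0,-0.03,0]
    - [0,0,-0.055,0]
    - [0,0,-0.07,0]

```text
time: 5.02
tool_pos: [0.6095, 0.0574, 0.2158]
tool_rot: [0.0, 0.993, 0.114, 0.002]
contact_force: [0.2, 0.4, -1.1]
gripper_width: 0.7
```

>>> jog_arm:
  targets:
    - [-0.007,-0.022,0,0]
    - [-0.015,-0.047,0,0]
    - [-0.0245,-0.076,0,0]
    - [-0.034,-0.106,0,0]
    - [-0.0435,-0.136,0,0]

```text
time: 5.43
tool_pos: [0.5347, 0.1809, 0.2134]
tool_rot: [-0.0, 0.993, 0.114, 0.001]
contact_force: [0.7, 0.6, -2.3]
gripper_width: 0.691
```

>>> jog_arm:
  targets:
    - [-0.0105,-0.032,0.01,3]
    - [-0.021,-0.065,0.02,7]
    - [-0.032,-0.1,0.035,11]
    - [-0.038,-0.12,0.055,14]
    - [-0.041,-0.127,0.07,15.3]

```text
time: 5.85
tool_pos: [0.4647, 0.2969, 0.1422]
tool_rot: [-0.001, 1.0, -0.018, -0.0]
contact_force: [-0.5, -0.1, -2.0]
gripper_width: 0.689
```

>>> jog_arm:
  targets:
    - [0,0,0,0]
    - [0,0,0,0]
    - [0,0,0,0]

```text
time: 6.1
tool_pos: [0.4677, 0.2942, 0.1439]
tool_rot: [-0.0, 1.0, -0.019, 0.001]
contact_force: [0.8, -0.6, -0.8]
gripper_width: 0.698
```

Run:
```python
from h import *
c,f,s=grab("pics/w4.png")
carton(c,f,[.4658,.2942,s['tool_pos'][2]+.0357],s['tool_pos'][2]+.0357,OR,130)
```

```text
t 6.15 tcp [0.4681 0.2942 0.1443] yaw -2.21 F [ 0.6 -0.8 -1. ] w 0.691
band [484.2 294.   60.4  29.8  87.9] (205, 249, 157, 67)
all [476.5 294.2  61.   82.   87.9] (204, 203, 158, 177)
```

>>> jog_arm:
  targets:
    - [0,0,0.025,0]
    - [0,0,0.05,0]
    - [0,0,0.07,0]
    - [0,0,0.085,0]
    - [0,0,0.092,0]

```text
time: 6.57
tool_pos: [0.4667, 0.2933, 0.0492]
tool_rot: [0.0, 1.0, -0.02, -0.001]
contact_force: [0.4, -0.1, -1.1]
gripper_width: 0.692
```

>>> jog_arm:
  targets:
    - [0,0,0.0,0]
    - [0,0,0.002,0]
    - [0,0,0.004,0]
    - [0,0,0.0062,0]
    - [0,0,0.0062,0]

```text
time: 6.98
tool_pos: [0.4681, 0.295, 0.0459]
tool_rot: [-0.001, 1.0, -0.019, 0.002]
contact_force: [1.1, 0.2, 1.3]
gripper_width: 0.693
```

Run:
```python
from h import *
s=manip.state();print(s['tool_pos'],yaw(s),s['contact_force'])
```

```text
[0.4681115  0.29496971 0.04590564] -2.16 [1.06012917 0.2142464  1.32062078]
```

>>> jog_arm:
  targets:
    - [0,0,0,0]
    - [0,0,0,0]
    - [0,0,0,0]
    - [0,0,0,0]
  fingers: 1

```text
time: 7.32
tool_pos: [0.4665, 0.2945, 0.0442]
tool_rot: [-0.0, 1.0, -0.019, 0.0]
contact_force: [-0.1, 0.2, -0.4]
gripper_width: 1.002
```

>>> jog_arm:
  targets:
    - [0,0,-0.01,0]
    - [0,0,-0.03,0]
    - [0,0,-0.06,0]
    - [0,0,-0.1,0]
    - [0,0,-0.14,0]

```text
time: 7.73
tool_pos: [0.4656, 0.294, 0.1852]
tool_rot: [0.0, 1.0, -0.019, -0.001]
contact_force: [1.2, 0.5, 0.6]
gripper_width: 0.998
```

>>> jog_arm:
  targets:
    - [-0.02,0,-0.03,0]
    - [-0.035,0,-0.06,0]
    - [-0.035,0,-0.06,0]
    - [-0.035,0,-0.06,0]

```text
time: 8.07
tool_pos: [0.4323, 0.2965, 0.2478]
tool_rot: [-0.001, 1.0, -0.019, 0.003]
contact_force: [0.9, -0.2, 0.4]
gripper_width: 0.996
```

Run:
```python
from h import *
c,f,s=grab("pics/w5.png")
carton(c,f,[.4658,.2942,.08],.08,OR,80)
carton(c,f,[.4658,.2942,.04],.04,GR,80)
x,y=pix(c,[[.4658,.2942,.08]])[0].astype(int);print(x,y)
cv2.imwrite("pics/w5crop.png",cv2.resize(f[max(y-90,0):y+90,x-90:x+90,::-1],None,fx=3,fy=3))
```

```text
t 8.1167 tcp [0.4317 0.2959 0.2453] yaw -2.15 F [ 0.3 -0.  -0.7] w 0.998
band [484.1 294.5  59.5  29.1  87.9] (254, 127, 61, 31)
all [466.6 295.5  61.5  79.2  88. ] (252, 119, 63, 80)Traceback (most recent call last):
  File "<stdin>", line 4, in <module>
  File "h.py", line 31, in carton
    m=mask(f,*band,b); k=big(m); print("band",rect(c,k,z),cv2.boundingRect(k))
                         ~~~^^^
  File "h.py", line 19, in big
    return max(cv2.findContours(m,cv2.RETR_EXTERNAL,cv2.CHAIN_APPROX_NONE)[0],key=cv2.contourArea)
ValueError: max() iterable argument is empty
```

Orange sits squarely on the base: band centre and yaw agree to about 1 mm, and no green is visible from above. Next is the blue carton.

>>> jog_arm:
  targets:
    - [0.013,0.022,0,0]
    - [0.027,0.047,-0.003,0]
    - [0.042,0.073,-0.005,0]
    - [0.057,0.1,-0.007,0]
    - [0.072,0.126,-0.01,0]

```text
time: 8.53
tool_pos: [0.4984, 0.1654, 0.2515]
tool_rot: [0.001, 1.0, -0.019, -0.002]
contact_force: [0.6, 1.1, 0.4]
gripper_width: 1.003
```

>>> jog_arm:
  targets:
    - [0.015,0.026,-0.002,0]
    - [0.03,0.052,-0.004,0]
    - [0.045,0.078,-0.004,0]
    - [0.06,0.104,-0.005,0]
    - [0.075,0.13,-0.005,0]

```text
time: 8.95
tool_pos: [0.5686, 0.0326, 0.2567]
tool_rot: [-0.0, 1.0, -0.019, -0.002]
contact_force: [1.2, 0.9, 0.2]
gripper_width: 1.001
```

>>> jog_arm:
  targets:
    - [0.014,0.025,0,-4]
    - [0.028,0.049,0,-8]
    - [0.042,0.074,0,-12]
    - [0.053,0.092,0,-16]
    - [0.0587,0.102,0,-18]

```text
time: 9.37
tool_pos: [0.6236, -0.0724, 0.2559]
tool_rot: [-0.001, 0.99, 0.138, -0.002]
contact_force: [-0.0, 1.0, 0.1]
gripper_width: 0.996
```

>>> jog_arm:
  targets:
    - [0,0,0,0]
    - [0,0,0,0]
    - [0,0,0,0]

```text
time: 9.62
tool_pos: [0.6229, -0.0692, 0.2576]
tool_rot: [-0.001, 0.991, 0.137, -0.001]
contact_force: [-0.5, 0.6, -0.1]
gripper_width: 1.004
```

Run:
```python
from h import *
c,f,s=grab("pics/w6.png")
carton(c,f,[.624,-.071,.1785],.1785,BL,110)
```

```text
t 9.6667 tcp [ 0.623  -0.0689  0.2581] yaw 15.84 F [-0.6  0.4  0.2] w 0.999
band [611.4 -52.6 150.7 130.9  12. ] (175, 125, 181, 191)
all [611.4 -52.6 150.7 130.9  12. ] (175, 125, 181, 191)
```

Run:
```python
from h import *
c=cams.get_calibration("wrist"); f=cv2.imread("pics/w6.png")[:,:,::-1].copy()
x,y=pix(c,[[.624,-.071,.1785]])[0].astype(int); b=(x-80,y-80,x+80,y+80)
h=cv2.cvtColor(f,cv2.COLOR_RGB2HSV); u,v=pix(c,[[.641,-.0665,.1785]])[0].astype(int); print(h[v,u],h[v,u-110],h[y+90,x])
m=mask(f,(109,150,int(h[v,u,2])-15),(125,255,255),b); m=cv2.morphologyEx(m,cv2.MORPH_OPEN,np.ones((5,5))); k=big(m);print("band",rect(c,k,.1785),cv2.boundingRect(k))
n=cv2.morphologyEx(mask(f,(5,75,40),(25,255,255),b),cv2.MORPH_CLOSE,np.ones((31,31)));k=big(n);print("brown",rect(c,k,.1785),cv2.boundingRect(k))
```

```text
[109 194 172] [107 166 135] [107 165 131]
band [641.5 -65.1  28.8  61.3  15.9] (243, 179, 83, 38)
brown [606.4 -75.5  41.2  60.   15.9] (246, 218, 78, 49)
```

>>> jog_arm:
  targets:
    - [0.001,0.001,0.03,0]
    - [0.001,0.001,0.06,0]
    - [0.001,0.001,0.09,0]
    - [0.001,0.001,0.107,0]
    - [0.001,0.001,0.115,0]

```text
time: 10.08
tool_pos: [0.6223, -0.0688, 0.1399]
tool_rot: [-0.001, 0.99, 0.138, -0.003]
contact_force: [-1.2, 0.6, 0.2]
gripper_width: 1.001
```

>>> jog_arm:
  targets:
    - [0,0,0,0]
    - [0,0,0,0]
    - [0,0,0,0]
    - [0,0,0,0]
    - [0,0,0,0]
  fingers: 0

```text
time: 10.5
tool_pos: [0.6258, -0.0706, 0.146]
tool_rot: [0.0, 0.99, 0.138, 0.001]
contact_force: [0.1, 0.9, 1.1]
gripper_width: 0.694
```

>>> jog_arm:
  targets:
    - [0,0,-0.01,0]
    - [0,0,-0.03,0]
    - [0,0,-0.055,0]
    - [0,0,-0.08,0]
    - [0,0,-0.08,0]

```text
time: 10.92
tool_pos: [0.6279, -0.0712, 0.232]
tool_rot: [0.002, 0.99, 0.138, 0.005]
contact_force: [0.7, 0.0, 0.3]
gripper_width: 0.695
```

Run:
```python
from h import *
s=manip.state();print(s['tool_pos'],yaw(s),s['contact_force'],s['gripper_width'],s['joint_pos'].round(2))
```

```text
[ 0.62787276 -0.07123143  0.23202741] 15.83 [0.6595447  0.03744489 0.27443621] 0.6947976356613403 [-0.23  0.06  1.6  -0.    1.47  1.06]
```

>>> jog_arm:
  targets:
    - [-0.0025,-0.018,0,0]
    - [-0.006,-0.044,0,0]
    - [-0.01,-0.074,0,0]
    - [-0.014,-0.104,0,0]
    - [-0.018,-0.134,0,0]

```text
time: 11.33
tool_pos: [0.5691, 0.0551, 0.2225]
tool_rot: [-0.0, 0.991, 0.137, -0.001]
contact_force: [0.2, 1.0, -1.2]
gripper_width: 0.692
```

>>> jog_arm:
  targets:
    - [-0.004,-0.03,0,0]
    - [-0.008,-0.06,0,0]
    - [-0.012,-0.09,0,0]
    - [-0.016,-0.12,0,0]
    - [-0.02,-0.15,0,0]

```text
time: 11.75
tool_pos: [0.5087, 0.1939, 0.2226]
tool_rot: [-0.0, 0.99, 0.138, -0.001]
contact_force: [-0.7, 0.5, -1.3]
gripper_width: 0.69
```

>>> jog_arm:
  targets:
    - [-0.004,-0.028,0.005,4]
    - [-0.008,-0.056,0.01,8]
    - [-0.011,-0.083,0.02,12]
    - [-0.014,-0.1,0.035,16]
    - [-0.0144,-0.11,0.05,18]

```text
time: 12.17
tool_pos: [0.4646, 0.2963, 0.1728]
tool_rot: [-0.0, 1.0, -0.019, -0.001]
contact_force: [-0.4, -0.4, -1.6]
gripper_width: 0.691
```

>>> jog_arm:
  targets:
    - [0,0,0,0]
    - [0,0,0,0]
    - [0,0,0,0]

```text
time: 12.42
tool_pos: [0.4669, 0.2939, 0.1742]
tool_rot: [0.0, 1.0, -0.019, -0.0]
contact_force: [0.4, -0.3, -1.3]
gripper_width: 0.69
```

Run:
```python
from h import *
c,f,s=grab("pics/w7.png"); z=s['tool_pos'][2]+.0357
x,y=pix(c,[[.484,.294,z]])[0].astype(int); b=(max(x-110,0),max(y-110,0),x+110,y+110); print(x,y)
m=mask(f,(100,140,60),(125,255,255),b); k=big(m);print("band",rect(c,k,z),cv2.boundingRect(k))
```

```text
t 12.4667 tcp [0.4675 0.2939 0.175 ] yaw -2.18 F [ 0.7 -0.4 -1.8] w 0.692
281 282
band [485.6 293.8  59.4  29.6  88.8] (205, 245, 155, 68)
```

>>> jog_arm:
  targets:
    - [-0.001,-0.0005,0.025,0]
    - [-0.001,-0.0005,0.045,0]
    - [-0.001,-0.0005,0.062,0]
    - [-0.001,-0.0005,0.075,0]
    - [-0.001,-0.0005,0.082,0]

```text
time: 12.88
tool_pos: [0.4659, 0.294, 0.091]
tool_rot: [0.0, 1.0, -0.019, -0.001]
contact_force: [0.5, -0.7, -2.9]
gripper_width: 0.694
```

>>> jog_arm:
  targets:
    - [0,0,0.0,0]
    - [0,0,0.002,0]
    - [0,0,0.004,0]
    - [0,0,0.0065,0]
    - [0,0,0.0065,0]

```text
time: 13.3
tool_pos: [0.4671, 0.2953, 0.0874]
tool_rot: [-0.0, 1.0, -0.019, 0.001]
contact_force: [-0.7, -0.4, 2.4]
gripper_width: 0.696
```

>>> jog_arm:
  targets:
    - [0,0,0,0]
    - [0,0,0,0]
    - [0,0,0,0]
    - [0,0,0,0]
  fingers: 1

```text
time: 13.63
tool_pos: [0.466, 0.2949, 0.0858]
tool_rot: [-0.0, 1.0, -0.019, 0.0]
contact_force: [0.3, 0.5, -0.4]
gripper_width: 0.997
```

>>> jog_arm:
  targets:
    - [0,0,-0.01,0]
    - [0,0,-0.03,0]
    - [0,0,-0.06,0]
    - [0,0,-0.1,0]
    - [0,0,-0.14,0]

```text
time: 14.05
tool_pos: [0.4651, 0.2945, 0.2268]
tool_rot: [0.0, 1.0, -0.019, -0.001]
contact_force: [1.0, 0.2, 0.9]
gripper_width: 1.0
```

>>> jog_arm:
  targets:
    - [-0.02,0,-0.02,0]
    - [-0.035,0,-0.03,0]
    - [-0.035,0,-0.03,0]
    - [-0.035,0,-0.03,0]

```text
time: 14.38
tool_pos: [0.4311, 0.2964, 0.2571]
tool_rot: [-0.001, 1.0, -0.019, 0.001]
contact_force: [-0.3, 0.1, 0.0]
gripper_width: 0.996
```

Run:
```python
from h import *
c,f,s=grab("pics/w8.png"); 
x,y=pix(c,[[.484,.294,.12]])[0].astype(int); b=(max(x-70,0),max(y-70,0),x+70,y+70); print(x,y)
m=mask(f,(100,140,60),(125,255,255),b); k=big(m);print("band",rect(c,k,.12),cv2.boundingRect(k))
g=cams.grab_frame("scene")
a=np.vstack([cv2.resize(f[max(y-40,0):y+110,max(x-100,0):x+100],(400,300)),cv2.resize(g[230:320,330:450],(400,300),interpolation=cv2.INTER_CUBIC)])
cv2.imwrite("pics/w8crop.png",a[:,:,::-1])
```

```text
t 14.4333 tcp [0.431  0.2961 0.2555] yaw -2.15 F [ 0.1 -0.4 -0.6] w 1.003
283 143
band [484.2 295.   60.2  28.9  87.9] (249, 127, 68, 34)
```

View pics/w8crop.png

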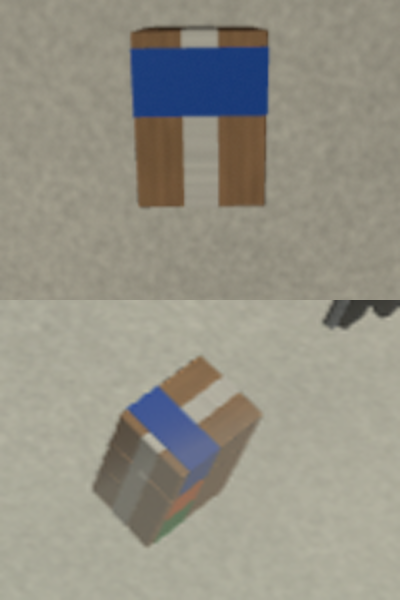

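The stack is square, with all three bands aligned in the scene view. Next is the handle.

>>> jog_arm:
  targets:
    - [0.006,0.018,0,-6]
    - [0.013,0.039,0,-13]
    - [0.021,0.061,0,-20]
    - [0.028,0.083,0,-28]
    - [0.036,0.106,0,-35]

```text
time: 14.9
tool_pos: [0.4629, 0.1876, 0.2536]
tool_rot: [-0.0, 0.96, 0.28, -0.002]
contact_force: [-0.1, 0.2, -0.6]
gripper_width: 0.997
```

>>> jog_arm:
  targets:
    - [-0.006,0.0215,0,-7]
    - [-0.0125,0.043,0,-14]
    - [-0.0187,0.0645,0,-21]
    - [-0.025,0.086,0,-28]
    - [-0.0312,0.1075,0,-35]

```text
time: 15.32
tool_pos: [0.4937, 0.0797, 0.2537]
tool_rot: [-0.001, 0.832, 0.555, -0.001]
contact_force: [0.1, 0.1, -0.1]
gripper_width: 1.002
```

>>> jog_arm:
  targets:
    - [-0.0175,0.014,0,-7]
    - [-0.035,0.028,0,-14]
    - [-0.0524,0.042,0,-21]
    - [-0.072,0.058,0,-28]
    - [-0.0873,0.0702,0,-34.3]

```text
time: 15.73
tool_pos: [0.5245, -0.0284, 0.2535]
tool_rot: [-0.001, 0.631, 0.776, -0.001]
contact_force: [-0.3, -0.5, 0.1]
gripper_width: 0.999
```

>>> jog_arm:
  targets:
    - [0,0,0,0]
    - [0,0,0,0]
    - [0,0,0,0]

```text
time: 15.98
tool_pos: [0.5242, -0.0262, 0.2543]
tool_rot: [-0.001, 0.634, 0.774, -0.0]
contact_force: [-0.2, 0.5, 0.1]
gripper_width: 0.998
```

Run:
```python
from h import *
c,f,s=grab("pics/w9.png"); print(s['joint_pos'].round(2))
x,y=pix(c,[[.5273,-.0261,.1685]])[0].astype(int);print(x,y)
h=cv2.cvtColor(f,cv2.COLOR_RGB2HSV); print(h[y,x-6:x+7,2])
for v in(30,45,60):
    m=mask(f,(0,0,0),(180,255,v),(x-60,y-90,x+60,y+110)); k=big(m);print(v,rect(c,k,.1685),cv2.boundingRect(k))
```

```text
t 16.0333 tcp [ 0.5242 -0.0258  0.2546] yaw 101.41 F [-0.7  0.2  0.3] w 0.997
[-0.19 -0.2   1.81  0.    1.53 -0.39]
284 217
[98 42 17 23 26 27 26 27 27 23 27 24 25]
30 [527.2 -24.9   8.9 112.5  12.2] (278, 143, 13, 137)
45 [526.9 -24.9   9.  112.5  11.8] (278, 143, 13, 137)
60 [526.8 -25.    9.2 112.5  11.8] (278, 143, 13, 137)
```

View pics/w9.png

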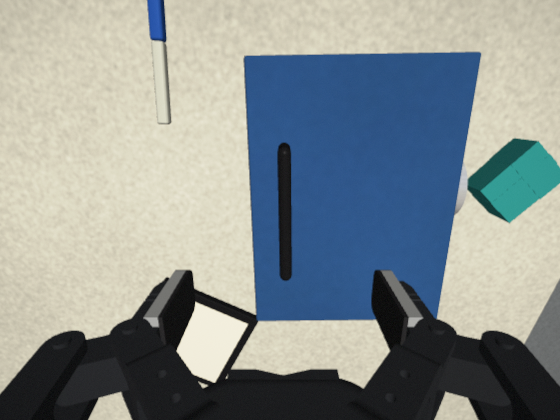

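The wrist view shows the bar at (285,212), straight, and within 3 mm of the jaw centre line. Gripping it.

>>> jog_arm:
  targets:
    - [0,0.003,0.025,-0.6]
    - [0,0.003,0.05,-0.6]
    - [0,0.003,0.075,-0.6]
    - [0,0.003,0.092,-0.6]
    - [0,0.003,0.099,-0.6]

```text
time: 16.45
tool_pos: [0.5253, -0.0244, 0.1529]
tool_rot: [-0.003, 0.629, 0.778, -0.001]
contact_force: [-0.3, -0.4, 0.0]
gripper_width: 1.001
```

>>> jog_arm:
  targets:
    - [0,0,0,0]
    - [0,0,0,0]
    - [0,0,0,0]
    - [0,0,0,0]
    - [0,0,0,0]
  fingers: 0

```text
time: 16.87
tool_pos: [0.5284, -0.026, 0.1582]
tool_rot: [0.001, 0.629, 0.777, 0.001]
contact_force: [-0.5, -0.4, -0.4]
gripper_width: 0.299
```

>>> jog_arm:
  targets:
    - [0,0,0,0]
    - [0,0,0,0]
    - [0,0,0,0]

```text
time: 17.12
tool_pos: [0.5256, -0.0265, 0.1578]
tool_rot: [-0.002, 0.629, 0.777, -0.002]
contact_force: [-10.7, -1.0, 9.2]
gripper_width: 0.087
```

Opening 0.087 is less than the bar's 0.118, and the force pushes the tool up, so the bar sits at the pad tips. Re-gripping deeper.

>>> jog_arm:
  targets:
    - [0,0,0,0]
    - [0,0,0,0]
    - [0,0.001,0.003,0]
    - [0,0.001,0.006,0]
    - [0,0.001,0.006,0]
  fingers: 0.35

```text
time: 17.53
tool_pos: [0.5281, -0.0255, 0.1496]
tool_rot: [-0.001, 0.629, 0.777, -0.0]
contact_force: [0.1, -0.4, -0.1]
gripper_width: 0.35
```

>>> jog_arm:
  targets:
    - [0,0,0,0]
    - [0,0,0,0]
    - [0,0,0,0]
    - [0,0,0,0]
    - [0,0,0,0]
  fingers: 0

```text
time: 17.95
tool_pos: [0.5254, -0.0262, 0.1501]
tool_rot: [-0.003, 0.629, 0.778, -0.003]
contact_force: [-11.6, -2.2, 5.0]
gripper_width: 0.095
```

Run:
```python
from h import *
s=manip.state();print(s['time'],s['tool_pos'],yaw(s),s['contact_force'],s['gripper_width'])
```

```text
17.95 [ 0.52539126 -0.02617139  0.15013381] 102.07 [-11.62037627  -2.23616245   5.01210568] 0.09546262254845193
```

>>> jog_arm:
  targets:
    - [0,-0.002,0,0]
    - [0,0.0025,-0.015,0]
    - [0,0.0085,-0.029,0]
    - [0,0.016,-0.0425,0]
    - [0,0.0245,-0.0555,0]

```text
time: 18.37
tool_pos: [0.5495, -0.0209, 0.2047]
tool_rot: [-0.003, 0.629, 0.777, -0.003]
contact_force: [-6.1, -2.2, -1.2]
gripper_width: 0.092
```

Run:
```python
from h import *
s=manip.state();print(s['time'],s['tool_pos'],yaw(s),s['contact_force'],s['ft_torque'],s['gripper_width'])
```

```text
18.3667 [ 0.54954721 -0.02093719  0.20474683] 102.04 [-6.14514739 -2.16466915 -1.20575035] [-0.3327809   1.19424508  0.06967062] 0.09206358055357602
```

>>> jog_arm:
  targets:
    - [0,0.01,-0.012,0]
    - [0,0.021,-0.0225,0]
    - [0,0.033,-0.0325,0]
    - [0,0.046,-0.0405,0]
    - [0,0.06,-0.0475,0]

```text
time: 18.78
tool_pos: [0.6096, -0.0081, 0.2568]
tool_rot: [-0.002, 0.629, 0.777, -0.002]
contact_force: [-10.8, -0.5, 12.1]
gripper_width: 0.091
```

Run:
```python
from h import *
s=manip.state();print(s['time'],s['tool_pos'],yaw(s),s['contact_force'],s['ft_torque'],s['gripper_width'])
```

```text
18.7833 [ 0.60958721 -0.0081106   0.25682629] 102.05 [-10.75487301  -0.49040703  12.0727061 ] [-0.11890641  2.20125964  0.04479236] 0.09119670867368466
```

>>> jog_arm:
  targets:
    - [0,0.0135,-0.008,0]
    - [0,0.028,-0.0125,0]
    - [0,0.0435,-0.0155,0]
    - [0,0.059,-0.0165,0]
    - [0,0.0745,-0.016,0]

```text
time: 19.2
tool_pos: [0.6845, 0.008, 0.2725]
tool_rot: [0.0, 0.629, 0.778, 0.0]
contact_force: [-4.4, 0.7, 6.8]
gripper_width: 0.088
```

Run:
```python
from h import *
s=manip.state();print(s['time'],s['tool_pos'],yaw(s),s['contact_force'],s['ft_torque'],s['gripper_width'])
```

```text
19.2 [0.68445288 0.00802124 0.27249482] 102.07 [-4.40780973  0.72245212  6.83007852] [0.02680285 1.25796647 0.01054032] 0.08764785944070355
```

>>> jog_arm:
  targets:
    - [0,0.008,0.0005,0]
    - [0,0.0155,0.002,0]
    - [0,0.018,0.0025,0]
    - [0,0.018,0.0025,0]
    - [0,0.018,0.0025,0]

```text
time: 19.62
tool_pos: [0.7033, 0.012, 0.2697]
tool_rot: [0.002, 0.629, 0.778, 0.002]
contact_force: [2.6, 1.1, 5.1]
gripper_width: 0.085
```

Run:
```python
from h import *
s=manip.state();print(s['time'],s['tool_pos'],yaw(s),s['contact_force'],s['gripper_width'])
d=s['tool_pos'][:2]-[.5254,-.0262]; print(d@[.978,.2096])
f=cams.grab_frame("scene"); cv2.imwrite("pics/s2.png",cv2.resize(f[100:320,150:370,::-1],None,fx=2.7,fy=2.7))
```

```text
19.6167 [0.7032997  0.01203258 0.26967205] 102.1 [2.63779566 1.13385511 5.11262372] 0.08544720124867551
0.1819994580734081
```

View pics/s2.png

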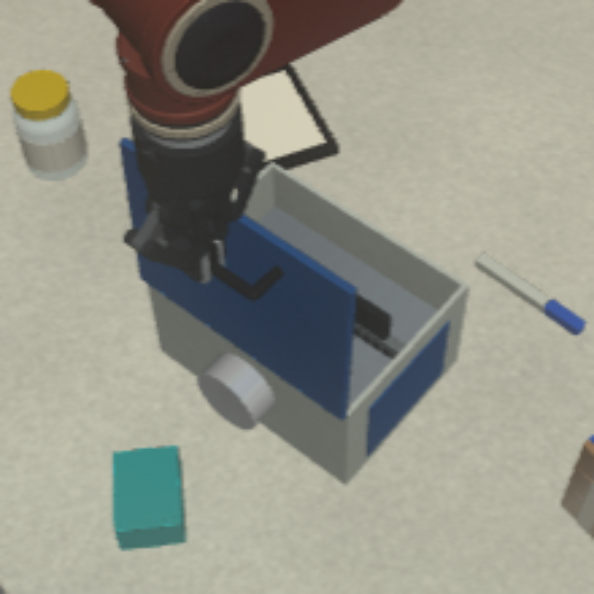

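The scene crop shows the flap upright, and the black tab at (375,315) in the +y slot, so red is in the -y slot. Releasing the handle and hovering over the red one.

>>> jog_arm:
  targets:
    - [0,0,0,0]
    - [0,0,0,0]
    - [0,0,0,0]
  fingers: 0.22

```text
time: 19.92
tool_pos: [0.7021, 0.0115, 0.2683]
tool_rot: [0.001, 0.629, 0.777, 0.001]
contact_force: [1.3, 1.1, 5.8]
gripper_width: 0.222
```

>>> jog_arm:
  targets:
    - [0,0,-0.008,0]
    - [0,0,-0.025,0]
    - [0,0,-0.05,0]
    - [0,0,-0.075,0]
    - [0,0,-0.095,0]

```text
time: 20.33
tool_pos: [0.7012, 0.011, 0.3632]
tool_rot: [-0.0, 0.629, 0.777, -0.0]
contact_force: [0.9, 0.1, 0.6]
gripper_width: 0.223
```

>>> jog_arm:
  targets:
    - [-0.008,-0.02,0,0]
    - [-0.022,-0.05,0,0]
    - [-0.037,-0.085,0,0]
    - [-0.051,-0.12,0,0]
    - [-0.06,-0.1405,0,0]

```text
time: 20.75
tool_pos: [0.5739, -0.0782, 0.3616]
tool_rot: [-0.001, 0.629, 0.777, -0.001]
contact_force: [-0.2, -0.5, 1.0]
gripper_width: 0.217
```

>>> jog_arm:
  targets:
    - [0,0,0.02,0]
    - [0,0,0.05,0]
    - [0,0,0.075,0]
    - [0,0,0.085,0]
    - [0,0,0.085,0]
  fingers: 1

```text
time: 21.17
tool_pos: [0.5746, -0.0764, 0.2728]
tool_rot: [-0.004, 0.629, 0.777, -0.002]
contact_force: [-0.4, 0.5, -1.1]
gripper_width: 0.911
```

>>> jog_arm:
  targets:
    - [0,0,0,0]
    - [0,0,0,0]

```text
time: 21.33
tool_pos: [0.5775, -0.0769, 0.2791]
tool_rot: [0.001, 0.629, 0.777, 0.0]
contact_force: [0.7, 0.2, 1.3]
gripper_width: 0.997
```

Run:
```python
from h import *
c,f,s=grab("pics/w10.png")
x,y=pix(c,[[.578,-.076,.116]])[0].astype(int);print(x,y)
m=mask(f,(0,150,50),(8,255,255),(0,0,560,420))|mask(f,(172,150,50),(180,255,255)); m[270:]=0
k=big(m);print(cv2.boundingRect(k),rect(c,k,.116))
```

```text
t 21.3833 tcp [ 0.5777 -0.0769  0.2795] yaw 102.06 F [0.1 0.9 0.5] w 1.002
281 190
(278, 166, 9, 43) [578.1 -72.6   8.3  44.   12.1]
```

View pics/w10.png

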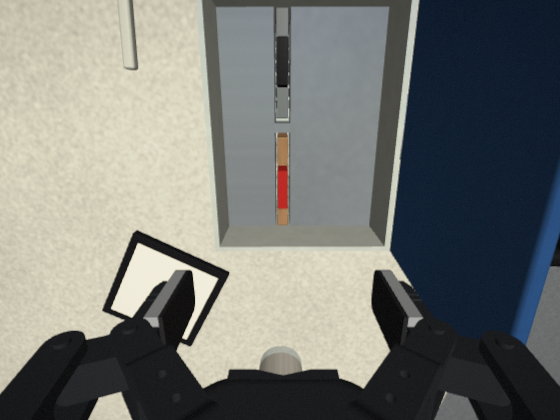

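Red tab is at (282,187), black at (282,62); the jaw line is centred on the red tab. Descending and gripping.

>>> jog_arm:
  targets:
    - [0.002,0,0.025,0]
    - [0.002,0,0.06,0]
    - [0.002,0,0.095,0]
    - [0.002,0,0.125,0]
    - [0.002,0,0.15,0]

```text
time: 21.8
tool_pos: [0.5766, -0.0747, 0.1265]
tool_rot: [0.0, 0.629, 0.778, 0.0]
contact_force: [1.0, -0.5, 0.2]
gripper_width: 0.996
```

>>> jog_arm:
  targets:
    - [0,0,0.015,0]
    - [0,0,0.028,0]
    - [0,0,0.036,0]
    - [0,0,0.0405,0]
    - [0,0,0.0415,0]

```text
time: 22.22
tool_pos: [0.5768, -0.0748, 0.086]
tool_rot: [0.0, 0.629, 0.777, 0.0]
contact_force: [0.0, -0.5, -0.5]
gripper_width: 0.996
```

>>> jog_arm:
  targets:
    - [0,0,0,0]
    - [0,0,0,0]
    - [0,0,0,0]
    - [0,0,0,0]
    - [0,0,0,0]
  fingers: 0

```text
time: 22.63
tool_pos: [0.5766, -0.0748, 0.0862]
tool_rot: [0.0, 0.629, 0.777, 0.0]
contact_force: [-0.7, 0.2, 0.6]
gripper_width: 0.3
```

>>> jog_arm:
  targets:
    - [0,0,0,0]
    - [0,0,0,0]
    - [0,0,0,0]
    - [0,0,0,0]

```text
time: 22.97
tool_pos: [0.5766, -0.0748, 0.0861]
tool_rot: [0.0, 0.629, 0.777, 0.0]
contact_force: [0.3, 1.8, 2.3]
gripper_width: 0.105
```

Run:
```python
from h import *
s=manip.state();print(s['time'],s['tool_pos'],yaw(s),s['contact_force'],s['ft_torque'],s['gripper_width'])
```

```text
22.9667 [ 0.57662825 -0.07482938  0.0860612 ] 102.06 [0.31684538 1.77419866 2.29401864] [-0.01719019 -0.04615879 -0.01663696] 0.10495440275074201
```

>>> jog_arm:
  targets:
    - [0,0,-0.008,0]
    - [0,0,-0.02,0]
    - [0,0,-0.035,0]
    - [0,0,-0.05,0]
    - [0,0,-0.065,0]

```text
time: 23.38
tool_pos: [0.576, -0.0747, 0.1518]
tool_rot: [-0.0, 0.629, 0.777, -0.0]
contact_force: [0.3, 0.8, -1.8]
gripper_width: 0.108
```

>>> jog_arm:
  targets:
    - [0,0,-0.02,0]
    - [0,0,-0.045,0]
    - [0,0,-0.07,0]
    - [0,0,-0.09,0]
    - [0,0,-0.1,0]

```text
time: 23.8
tool_pos: [0.5773, -0.075, 0.2551]
tool_rot: [0.003, 0.629, 0.777, 0.001]
contact_force: [0.6, 0.1, -1.8]
gripper_width: 0.11
```

Run:
```python
from h import *
s=manip.state();print(s['time'],s['tool_pos'],yaw(s),s['contact_force'],s['ft_torque'],s['gripper_width'])
c=cams.get_calibration("top")
f=cv2.imread("pics/top0.png")[:,:,::-1].copy()
k=big(mask(f,(0,0,135),(180,70,255),(345,243,398,300)));print("pad",rect(c,k,.012))
w=np.load("w1c.npy",allow_pickle=True).item(); q=[(418,197),(481,231),(436,290),(373,261)]; print(onz(w,q,.012).round(4), onz(w,q,.012).mean(0))
```

```text
23.8 [ 0.57734558 -0.07502986  0.25511859] 102.06 [ 0.55537343  0.12203027 -1.76802814] [-0.00573791 -0.0160742  -0.01313155] 0.1103217165203477
pad [ 439.1 -296.7  122.2  122.4   74.3]
[[ 0.5296 -0.2521  0.012 ]
 [ 0.4893 -0.388   0.012 ]
 [ 0.3537 -0.3493  0.012 ]
 [ 0.3915 -0.2088  0.012 ]] [ 0.44103277 -0.29955136  0.012     ]
```

>>> jog_arm:
  targets:
    - [-0.007,-0.0065,0,0]
    - [-0.019,-0.018,0,0]
    - [-0.034,-0.0325,0,0]
    - [-0.049,-0.047,0,0]
    - [-0.064,-0.061,0,0]

```text
time: 24.22
tool_pos: [0.5281, -0.1508, 0.2484]
tool_rot: [-0.002, 0.629, 0.778, -0.001]
contact_force: [-0.2, 0.4, -1.2]
gripper_width: 0.103
```

>>> jog_arm:
  targets:
    - [-0.015,-0.0145,0,0]
    - [-0.03,-0.029,0,0]
    - [-0.045,-0.043,0,0]
    - [-0.06,-0.0575,0,0]
    - [-0.0745,-0.0715,0,0]

```text
time: 24.63
tool_pos: [0.4736, -0.2386, 0.2484]
tool_rot: [-0.002, 0.629, 0.777, -0.0]
contact_force: [0.5, -1.2, -1.7]
gripper_width: 0.109
```

>>> jog_arm:
  targets:
    - [-0.015,-0.0145,0,0]
    - [-0.029,-0.0275,0,0]
    - [-0.039,-0.037,0,0]
    - [-0.046,-0.0445,0,0]
    - [-0.05,-0.048,0,0]

```text
time: 25.05
tool_pos: [0.4375, -0.2975, 0.249]
tool_rot: [-0.001, 0.63, 0.777, -0.0]
contact_force: [-0.3, -0.1, -2.4]
gripper_width: 0.107
```

>>> jog_arm:
  targets:
    - [0,0,0.012,0]
    - [0,0,0.03,0]
    - [0,0,0.05,0]
    - [0,0,0.07,0]
    - [0,0,0.085,0]

```text
time: 25.47
tool_pos: [0.4385, -0.2951, 0.1622]
tool_rot: [-0.002, 0.629, 0.778, 0.0]
contact_force: [0.4, -0.6, -2.8]
gripper_width: 0.1
```

>>> jog_arm:
  targets:
    - [0,0,0.014,0]
    - [0,0,0.025,0]
    - [0,0,0.032,0]
    - [0,0,0.036,0]
    - [0,0,0.037,0]

```text
time: 25.88
tool_pos: [0.439, -0.2963, 0.1277]
tool_rot: [-0.001, 0.629, 0.778, 0.0]
contact_force: [-0.5, 0.2, -1.7]
gripper_width: 0.105
```

>>> jog_arm:
  targets:
    - [0,0,0,0]
    - [0,0,0,0]
    - [0,0,0,0]
    - [0,0,0,0]
    - [0,0,0,0]

```text
time: 26.3
tool_pos: [0.4394, -0.297, 0.1292]
tool_rot: [0.001, 0.629, 0.777, -0.0]
contact_force: [-0.5, -0.1, -1.9]
gripper_width: 0.107
```

Run:
```python
from h import *
s=manip.state();print(s['time'],s['tool_pos'],yaw(s),s['contact_force'],s['gripper_width'],s['joint_vel'].round(3))
a=cams.grab_frame("scene"); t=cams.grab_frame("top"); w=cams.grab_frame("wrist")
cv2.imwrite("pics/fin.png",np.vstack([cv2.resize(np.hstack([a[90:320,150:420],t[120:350,130:420]]),(800,330)),cv2.resize(np.hstack([w,w[:,:1].repeat(20,1)]),(360,260)).repeat(1,0) if 0 else cv2.copyMakeBorder(cv2.resize(w,(347,260)),0,0,0,453,cv2.BORDER_CONSTANT)])[:,:,::-1])
```

```text
26.3 [ 0.43937175 -0.2970431   0.1292224 ] 102.05 [-0.46578828 -0.11109748 -1.94176528] 0.10709454151035629 [-0.     0.001  0.004 -0.     0.     0.   ]
```

View pics/fin.png

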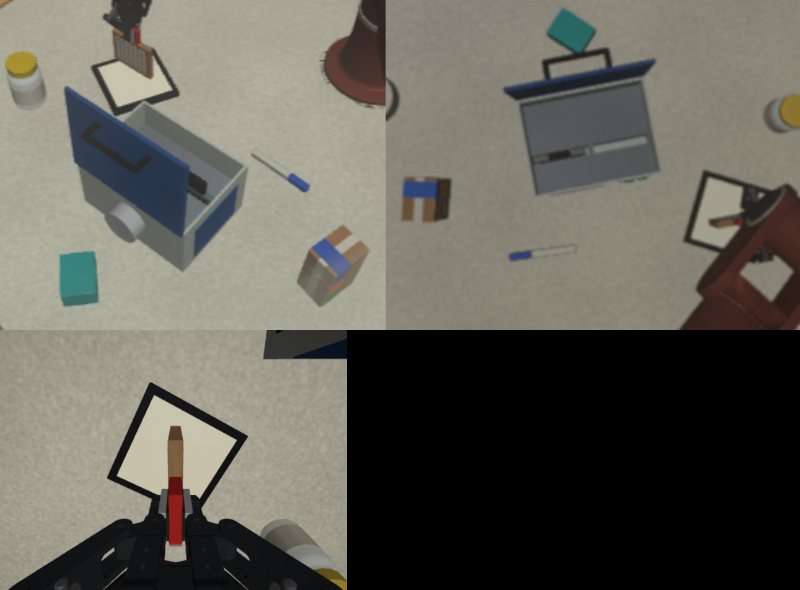

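The final view shows the red-tabbed plate held upright over the middle of the pad (wrist view, tab at (176,510)). The flap is upright, the black-tabbed plate is still in its slot, and the stack is square with the other items in place. Handing in.

```bash
python3 -c "
from h import *
print(manip.job_done()); s=manip.state(); print(s['time'],s['tool_pos'],s['contact_force'],s['gripper_width'])"
```

```text
the job is handed in; nothing more can be done
None
the job is handed in; nothing more can be done
```

The job is done and handed in at about 26.5 s of the 72 s allowed.

- **Stack:** Orange went onto the green-banded carton, then blue on top. After each placing, the wrist-camera check agreed with the base to about 1 mm and 0.3° in yaw. From above, no green showed under the orange carton.
- **Flap:** I raised it by the handle to about 1.5 rad, judging from how far the gripper travelled (1.53 by that estimate). It stayed upright after release. The first grip on the bar was too shallow (opening 0.087 against 0.118 for the bar), so I re-gripped deeper. The reading stayed low even then (0.085–0.095), but the grip held. Force read at the end of each move stayed under about 17 N.
- **Filter:** The red-tabbed plate came out without catching. It is held at (0.439, -0.297), where the two camera estimates of the pad centre average (0.440, -0.298) and differ by about 3 mm. Its lower edge is about 36 mm above the pad face. The opening held at 0.107 and the tool force was about 2 N, the weight of the plate.
- **Left alone:** The last pictures show the black-tabbed plate in its slot. The jar, marker and turquoise box look where they were. The tape roll was only partly in that view, but nothing went near it.

I could not read the state after handing in, so the last readings are from just before.

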